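Swap two tubs on the sliding tray of a spotting bench and run the tray to its stop

TASK

On the stain-removal bench's sliding tray, the round tub and the square tin are standing on each other's outlines: move them into each other's places so that each stands upright and centred on the outline of its own shape, the tin square to it. Run the tray along its rails to your left until it is up against the rubber buffers, leaving the two bottles standing in their corners of the tray and everything else on the bench where it is.

Things in the scene. Friction and masses are not known exactly. Their poses are not given: they have to be found in the camera images.
- tub: Closed round plastic tub, white with a slightly narrower grey flat screw lid: 96 mm diameter, 54 mm tall, 0.25 to 0.5 kg; straight sides from 2 to 38 mm up, lid 92 mm diameter. Too wide to grasp: push or drag it with the fingertips low on its side. Origin at the centre of its underside, z up. It starts on the square outline.
- tin: Closed square metal tin, 90 x 90 mm and 50 mm tall (plus a 3 mm button on the lid), 0.2 to 0.45 kg, white with a bare metal lid. Too wide to grasp: push or drag it. Origin at the centre of its underside, x and y along its sides, z up. It starts on the round outline, up to 0.2 rad off square to the tray.
- tray (a joint): How far the sliding tray has run along its rails from where it starts, in m: 0 at the start, growing to the left (+y); 0.10 to 0.23 when it meets the buffers, which stop it. It slides against about 6 N of friction plus a little damping, stays where it is left and does not spring back.
- buffers (a point): Midway between the faces of the two rubber buffers of the stop (18 mm diameter, 31 mm above the bench, 200 mm apart in x), a steel bar clamped across both rails at their left-hand end. The point's y points along the rails, away from the tray.
- tray_left_end (a point): Middle of the outer face of the tray's left-hand (+y) rim, 31 mm above the bench: it coincides with point buffers when the tray is fully home. 260 mm from tray_mid.
- tray_mid (a point): Centre of the steel tray's deck, on its top face, 24 mm above the bench. Turns and travels with the tray: x points across it, away from the robot; y along the rails towards the buffers; both up to 0.1 rad off the world axes. The tray is 310 mm in x by 520 mm in y outside; a rim 4 mm thick stands 14 mm above the deck all round (inside 302 x 512 mm).
- tray_right_end (a point): Middle of the outer face of the tray's right-hand (-y) rim, 27 mm above the bench, 260 mm from tray_mid. This flat upright face spans 16 to 38 mm above the bench and can be pushed from outside: below it, between the rails, is bare bench (or a strap 3 mm thick). The two rails are 22 mm wide, 12 mm tall, centred 100 mm either side in x.
- tray_handle (a point): Middle of the bar of the tray's bow handle: 8 mm rod, 90 mm long along y, 26 mm in front of the near rim, its centre 44 mm above the bench.
- square_outline (a point): Centre of the square outline, a thin black line 108 mm square stuck on the tray's deck (no thickness to catch on), sides along the tray's x and y. At x = +55, y = +120 mm from tray_mid: the far left of the tray. Home of the tin.
- round_outline (a point): Centre of the round outline, a thin black ring 114 mm in diameter on the tray's deck. At x = +55, y = -120 mm from tray_mid: the far right of the tray. Home of the tub.
- squeeze_bottle: White squeeze bottle with a grey nozzle, 52 mm diameter, 140 mm tall, standing loose on the tray in its near left corner. Origin at the centre of its underside. Leave it standing.
- flask: Amber bottle with a black cap, 50 mm diameter, 125 mm tall, standing loose on the tray in its far right corner. Origin at the centre of its underside. Leave it standing.
- near_left_corner (a point): Point on the tray's deck where the squeeze bottle belongs: x = -115, y = +220 mm from tray_mid.
- far_right_corner (a point): Point on the tray's deck where the amber bottle belongs: x = +115, y = -220 mm from tray_mid.
- brush: Spotting brush, 200 mm long, 32 mm wide, 25 mm tall, lying on the bench between robot and tray, to the right. Leave it alone. Origin at its underside near the middle.
- stapler: Black stapler, 130 mm long, 48 mm tall, on the bench between robot and tray, to the left. Leave it alone. Origin under its centre.
- tape_roll: Roll of brown tape lying flat, 100 mm diameter, 24 mm tall, on the bench in front of the rails' left-hand end. Leave it alone. Origin under its centre.
- pin_bowl: Small white bowl, 90 mm diameter, 35 mm tall, on the bench in front of the rails' right-hand end. Leave it alone. Origin under its centre.
- spray_bottle: Clear bottle with a blue cap, 68 mm diameter, 190 mm tall, standing on the bench beyond the left-hand end of the rails. Leave it alone. Origin under its centre.

How it is judged (in metres and radians):
At the end, for the whole second after the job is handed in: Tub and tin upright on the tray, centres within 15 mm of the round and the square outline's centres, the tin within 0.2 rad of square to it; tray within 6 mm of its buffers; both bottles upright within 50 mm of their corner points; all at rest (horizontal distance between tub and round_outline below 0.015 m and z of tub in the frame of tray_mid between -0.006 and 0.006 m and horizontal distance between tin and square_outline below 0.015 m and z of tin in the frame of tray_mid between -0.006 and 0.006 m and linear speed of each of tub, tin, squeeze_bottle, flask below 0.02 m/s and angle between each of tub, tin, squeeze_bottle, flask's own z axis and vertical below 0.1 rad and (angle between the x axis of tin and the x axis of tray_mid, either way round below 0.2 rad or angle between the x axis of tin and the y axis of tray_mid, either way round below 0.2 rad) and y of tray_left_end in the frame of buffers above -0.006 m and horizontal distance between squeeze_bottle and near_left_corner below 0.05 m and horizontal distance between flask and far_right_corner below 0.05 m); the robot touches nothing.
It fails at once if the tub, the tin or one of the two bottles on the tray is tipped over (tilted more than 0.5 rad) (angle between any of tub, tin, squeeze_bottle, flask's own z axis and vertical above 0.5 rad).
It fails at once if a thing lying on the bench (brush, stapler, tape roll, bowl, spray bottle) is moved by more than 50 mm (distance of any of brush, stapler, tape_roll, pin_bowl, spray_bottle from where it was at the start of the episode above 0.05 m).
It also fails if it takes over 72 s, if anything falls off the work surface, if the arm or the gripper's body presses on something with over 40 N, if the wrist force passes 120 N, or if a joint passes its speed limit or range.

ROBOT

A 6-joint arm with a two-finger parallel gripper is mounted at the origin on the work surface. World frame = base frame: x ahead of the robot, y to its left, z up, the work surface at z = 0. Lengths are in m, angles in degrees, forces in N, time in s.
With the tool pointing down it reaches from about 0.3 to 0.75 m from the base axis. Payload 8.5 kg.
Tool frame: the origin (TCP) lies midway between the tips of the shut fingers; the grasp point (between the pads) lies 19 mm behind it; z points along the fingers, y is the line along which they close (so a half turn about z gives the same grasp; the last joint's range is limited). The gripper opens to 85 mm and grips with 20 to 120 N. Pads are 22 mm wide; open, the fingers measure 114 mm over their backs; the gripper's body (76 mm by 85 mm) begins 54 mm behind the grasp point. The pads swing forward as they close: fully open they stand 13 mm farther back than shut.
Start: joints at [62.263, 21.807, 74.336, -0, 83.858, -12.336], TCP at [0.146, 0.53, 0.194] pointing down, gripper open.
Joint ranges: [-178.18, 178.18], [-50.72, 133.34], [12.68, 142.11], [-81.47, 261.47], [9.98, 163.14], [-165.26, 165.26]. Speed limits (degrees/s): [136.94, 136.94, 180, 180, 180, 180].

INTERFACE

Orientations are given as a 3x3 rotation matrix whose columns are the frame's x, y, z axes.
In Python, from rig import env gives the robot as it stands. The module is installed in compiled form; this text tells all that it offers.
- The arm moves only by the tool jog_arm, never from a script. Its argument "targets" is a list of rows, each a list of 6 numbers: the shift along the tool's x, y, z in cm, then the turn, a rotation vector about the tool's x, y, z in degrees. A call has 1 to 8 rows; each row is the pose to reach, as a shift and turn from the pose commanded when the call began, along the tool's axes at that moment; what a row does not reach only later rows make up. A row lasts 1/12 s, in which the tool goes at most 41.7 mm and 7.16 degrees, less where a joint would pass 70% of its speed; a pose out of reach is approached as far as the arm can. A call with a gripper value outside its range is refused whole. "hand" is the opening, from 0 (shut) to 1 (fully open), set as the call begins (left out, the last holds). The fingers move at their own pace and stop on an object; "newtons" is the grip in N (left out, the last holds). Time passes only in rows, so rows that repeat a pose let the fingers close. It gives the time, the measured TCP pose, the force, the opening and the grip force at its end, in the units of the state.
- env.observe(): the state, without advancing time (a new reading comes with each control period).
- env.get_image(name): name is "scene" or "top"; returns a dict with "frame" (400x640x3 uint8, red, green, blue), "depth" (400x640 float32, m along the optical axis (not along the pixel's ray), 0 where there is no reading), "fovy" (degrees; the focal length in pixels is half the picture's height over the tangent of half this angle, whatever the lens; pixels are square), "cx", "cy" (the principal point, pixels), "cam_to_world" (4x4, takes a point from camera to world coordinates). Camera axes: x right, y down, z forward; pixel columns grow to the right and rows downward; lengths in m; the calibration is good to about 2 mm. A picture is of the moment at which its call begins.
- env.close_job(): hands the job in; it is judged then, once.
Trained networks look in the newest picture that a camera, given by its name, has taken for a name from the list of things; names that differ only in an ending like _2 or _b are one class to them, and where a whole thing is asked for, a point or a joint stands for the part that bears it (a point fixed in the world has none). Each returns a list of dicts, best first, with "score" (0 to 1); they miss things now and then, are a little off and sometimes report something else, mostly with a low value. They report only what shows in the picture. A call takes as long as a camera call.
- env.regions_of(camera, target): "pixels" (400x640 bool, what is visible of it) and "point" ([row, column] in pixels, amid what is visible of it).
The state is a dict: "time_s": time; "q": joint angles; "qvel": joint speeds; "joint_efforts": joint torques, N m; "position": TCP position; "tool_rot": TCP orientation; "ft_force": force on the tool from outside, world axes, zero at the start; "wrist_torque": the same for the moment, N m; "grip_width": finger opening in m; "gripper_force": force on a finger pad.
Only numpy, scipy, OpenCV 4.12 (cv2) and the standard library are available. Lean on these libraries where they do the work, as an engineer would, in place of code of your own. Each camera call takes 0.05 s, during which the arm holds its last target. There are 200 camera calls.

## Working session

There is one attempt and no reset: what is moved stays moved. The work goes in short steps, Python scripts to look and compute and a tool call to move; the robot and the scene stay as the last step left them, time stands still between calls to the robot, and variables do not carry over. Pictures are saved under pics/ and viewed, at most 10 in all, crops included, and the job is handed in when it is done.

Besides the shell and the picture viewer there is one more tool, called after "Call:" as name([rows], argument=value, ...), one row to a line, values as JSON. jog_arm: Moves the arm, as the interface text tells. Its arguments: {"type":"object","properties":{"targets":{"type":"array","items":{"type":"array","items":{"type":"number"}}},"hand":{"type":"number"},"newtons":{"type":"number"}},"required":["targets"]}

```bash
mkdir -p pics
cat > h.py <<'E'
import numpy as np, cv2
from rig import env
def img(n): return env.get_image(n)
def world(im, r, c, d=None):
    f=200/np.tan(np.radians(im['fovy'])/2); T=im['cam_to_world']
    r=np.asarray(r,float); c=np.asarray(c,float)
    if d is None: d=im['depth'][r.astype(int),c.astype(int)]
    p=np.stack([(c-im['cx'])/f*d,(r-im['cy'])/f*d,d],-1)
    return p@T[:3,:3].T+T[:3,3]
def proj(im,P):
    f=200/np.tan(np.radians(im['fovy'])/2); T=im['cam_to_world']
    q=(np.asarray(P,float)-T[:3,3])@T[:3,:3]
    return q[...,1]/q[...,2]*f+im['cy'], q[...,0]/q[...,2]*f+im['cx']
def pts(im,cam,name,lo=-1,hi=9):
    R=env.regions_of(cam,name)
    if not R: return None,0
    m=R[0]['pixels']&(im['depth']>0); r,c=np.nonzero(m); p=world(im,r,c)
    return p[(p[:,2]>lo)&(p[:,2]<hi)],R[0]['score']
E
python3 - <<'E'
from h import *
np.set_printoptions(precision=4,suppress=True)
for n in('scene','top'):
    im=img(n); cv2.imwrite(f'pics/{n}0.png',im['frame'][...,::-1]); print(n,im['fovy'],im['cam_to_world'])
    for t in ['tub','tin','tray_mid','tray_handle','buffers','squeeze_bottle','flask','brush','stapler','tape_roll','pin_bowl','spray_bottle','square_outline']:
        p,s=pts(im,n,t)
        if p is None: print(t,None);continue
        zt=np.percentile(p[:,2],95); q=p[p[:,2]>zt-.006]
        (a,b),(w,h),an=cv2.minAreaRect((q[:,:2]*1000).astype(np.float32))
        print(t,round(s,2),len(p),'med',np.median(p,0),'ztop',zt,'rect',round(a),round(b),round(w),round(h),round(an,1))
E
```

```text
scene 44.88757562649518 [[ 0.6967  0.524  -0.4899  1.3378]
 [ 0.7174 -0.5125  0.4719 -0.7598]
 [-0.0038 -0.6802 -0.733   1.2763]
 [ 0.      0.      0.      1.    ]]
tub 0.86 778 med [ 0.6509 -0.0378  0.0752] ztop 0.08189720539236471 rect 640 -27 87 92 20.5
tin 0.8 1044 med [ 0.624  -0.2651  0.0724] ztop 0.0781107250902792 rect 613 -261 89 88 77.3
tray_mid 0.95 10391 med [ 0.5584 -0.1454  0.0244] ztop 0.03621281736118509 rect 558 -129 523 345 86.0
tray_handle 0.64 10216 med [ 0.5575 -0.1463  0.0245] ztop 0.03613360390812348 rect 558 -129 523 345 86.1
buffers 0.68 453 med [0.6157 0.3215 0.0214] ztop 0.044788962363183374 rect 608 312 49 225 85.4
squeeze_bottle 0.89 369 med [0.4882 0.0785 0.1033] ztop 0.1475558692429042 rect 478 88 24 21 41.0
flask 0.68 457 med [ 0.6761 -0.3665  0.0966] ztop 0.14825022669459575 rect 666 -359 19 17 30.4
brush 0.78 337 med [ 0.2919 -0.2659  0.0242] ztop 0.02987615989152235 rect 299 -266 29 194 70.9
stapler 0.52 237 med [0.3242 0.279  0.0434] ztop 0.051499498809188846 rect 313 293 24 116 31.6
tape_roll 0.65 372 med [0.4006 0.5225 0.0234] ztop 0.029598078453
[... 982 characters left out ...]

squeeze_bottle 0.78 291 med [0.4662 0.0877 0.1301] ztop 0.1498487725739175 rect 472 89 24 22 66.5
flask 0.87 311 med [ 0.6518 -0.35    0.105 ] ztop 0.14946526238719182 rect 659 -359 21 21 64.2
brush 0.89 518 med [ 0.2726 -0.2621  0.0236] ztop 0.029046519835007754 rect 293 -266 31 189 69.3
stapler 0.71 473 med [0.3053 0.2914 0.046 ] ztop 0.052461864159136826 rect 306 295 27 122 31.1
tape_roll 0.67 860 med [0.3891 0.5283 0.0234] ztop 0.028852645060179472 rect 389 531 94 98 34.0
pin_bowl None
spray_bottle 0.74 692 med [0.521  0.5488 0.1237] ztop 0.18967228887978338 rect 529 563 29 29 44.8
square_outline 0.84 13256 med [ 0.5492 -0.1288  0.0235] ztop 0.0343458755178801 rect 555 -132 521 340 85.9
```

View pics/top0.png

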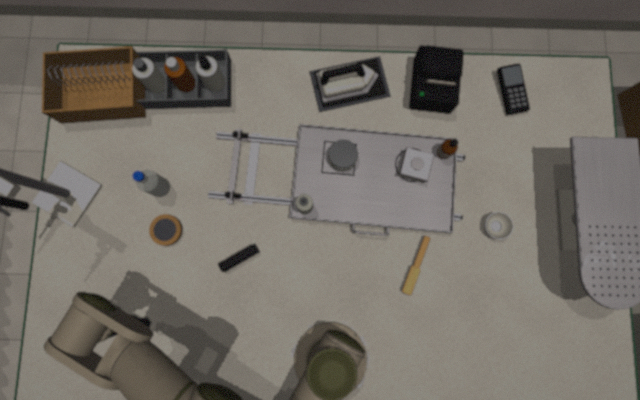

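View pics/scene0.png

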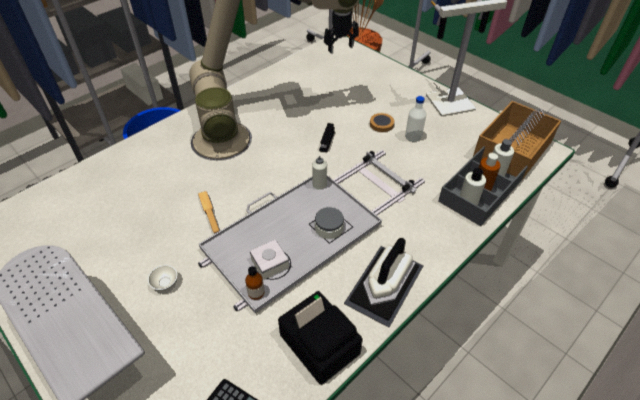

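```bash
cat >> h.py <<'E'
from scipy.optimize import minimize
from scipy.ndimage import map_coordinates, gaussian_filter
ZD=.024
def T2w(m,p,z=ZD):   # tray (x,y) m -> world
    c,s=np.cos(m[2]),np.sin(m[2]); p=np.asarray(p,float)
    return np.stack([m[0]+c*p[...,0]-s*p[...,1], m[1]+s*p[...,0]+c*p[...,1], np.full(p.shape[:-1],z)],-1)
def w2T(m,P):
    c,s=np.cos(m[2]),np.sin(m[2]); d=np.asarray(P)[...,:2]-m[:2]
    return np.stack([c*d[...,0]+s*d[...,1], -s*d[...,0]+c*d[...,1]],-1)
t=np.linspace(0,2*np.pi,120,endpoint=False); u=np.linspace(-1,1,40)
RING=lambda r:np.c_[.055+r*np.cos(t),-.12+r*np.sin(t)]
SQ=lambda h:np.concatenate([np.c_[.055+h*u,.12+h+0*u],np.c_[.055+h*u,.12-h+0*u],np.c_[.055+h+0*u,.12+h*u],np.c_[.055-h+0*u,.12+h*u]])
def fit_tray(ims,m0):
    def cost(m):
        tot=0
        for im in ims:
            g=im['g']
            def val(p):
                r,c=proj(im,T2w(m,p)); d=world(im,np.clip(r,0,399),np.clip(c,0,639))
                ok=abs(d[:,2]-ZD)<.008
                return map_coordinates(g,[r,c],order=1),ok
            for F,h in((RING,.0563),(SQ,.0535)):
                a,ok=val(F(h)); b,o2=val(F(h+.007)); e,o3=val(F(h-.007))
                w=ok
                tot+=np.sum((a-.5*b-.5*e)*w)/120
            o=lambda hx,hy:np.concatenate([np.c_[hx*u,hy+0*u],np.c_[hx*u,-hy+0*u],np.c_[hx+0*u,hy*u],np.c_[-hx+0*u,hy*u]])
        return tot
    for im in ims: im['g']=gaussian_filter(im['frame'].astype(float).mean(2),.6)
    best=None
    for dx in(-.008,0,.008):
        for dy in(-.008,0,.008):
            s=minimize(cost,np.array(m0)+[dx,dy,0],method='Nelder-Mead',options=dict(initial_simplex=np.array(m0)+[dx,dy,0]+np.array([[0,0,0],[.006,0,0],[0,.006,0],[0,0,.02]])))
            if best is None or s.fun<best.fun: best=s
    return best.x,best.fun
E
python3 - <<'E'
from h import *
np.set_printoptions(precision=4,suppress=True)
a,b=img('top'),img('scene')
for l in([a],[b],[a,b]): print(fit_tray(l,(.572,-.133,-.07)))
m,_=fit_tray([a,b],(.572,-.133,-.07))
for im,n in((a,'top'),(b,'scene')):
    for t in('tub','tin','squeeze_bottle','flask','buffers'):
        p,s=pts(im,n,t); zt=np.percentile(p[:,2],95); q=p[abs(p[:,2]-zt)<.006]
        (x,y),_,an=cv2.minAreaRect((q[:,:2]*1000).astype(np.float32)); print(n,t,w2T(m,[x/1000,y/1000]),an)
s=env.observe(); print(s['position'],s['tool_rot'],s['ft_force'],s['grip_width'],s['time_s'])
r,c=proj(b,T2w(m,np.concatenate([RING(.057),SQ(.054)]))); f=b['frame'][...,::-1].copy()
for i,j in zip(r,c): f[int(round(i)),int(round(j))]=(0,0,255)
cv2.imwrite('pics/fit.png',cv2.resize(f[160:320,180:440],None,fx=3,fy=3,interpolation=cv2.INTER_NEAREST))
E
```

```text
(array([ 0.5694, -0.1328, -0.0757]), np.float64(-21.6250835173906))
(array([ 0.5692, -0.1294, -0.0731]), np.float64(-42.06889268687907))
(array([ 0.5694, -0.1301, -0.073 ]), np.float64(-56.856071384650775))
top tub [0.0589 0.107 ] 75.53807830810547
top tin [ 0.0491 -0.128 ] 76.52313232421875Traceback (most recent call last):
  File "<stdin>", line 8, in <module>
TypeError: 'NoneType' object is not subscriptable
```

```bash
cat >> h.py <<'E'
from scipy.spatial.transform import Rotation as Ro
def rel(m,p,z,face,world_p=None):
    """shift (cm) and rotvec (deg) from the present pose to tray point p, TCP height z, tool down, tool y along tray angle 'face' deg"""
    s=env.observe(); R=np.array(s['tool_rot']); P=T2w(m,p,z)
    a=m[2]+np.radians(face); best=None
    for k in(0,np.pi):
        y=np.array([np.cos(a+k),np.sin(a+k),0]); zz=np.array([0,0,-1.]); G=np.c_[np.cross(y,zz),y,zz]
        v=Ro.from_matrix(R.T@G).as_rotvec(degrees=True)
        if best is None or np.linalg.norm(v)<np.linalg.norm(best): best=v
    sh=R.T@(P-np.array(s['position']))*100
    print('to',p,z,'world',P.round(3),'rel',np.r_[sh,best].round(2))
E
python3 - <<'E'
from h import *
np.set_printoptions(precision=4,suppress=True)
m=(.5694,-.1301,-.073)
s=env.observe(); print(s['position'],s['tool_rot'],s['ft_force'],s['grip_width'],s['time_s'])
rel(m,(0,-.32),.194,0)
rel(m,(0,-.32),.03,0)
rel(m,(0,-.32),.194,90)
b=img('scene')
for n in ['scene']:
    for t in('tub','tin','squeeze_bottle','flask','buffers'):
        p,s=pts(b,n,t)
        if p is None: print(t);continue
        zt=np.percentile(p[:,2],95); q=p[abs(p[:,2]-zt)<.006]
        (x,y),_,an=cv2.minAreaRect((q[:,:2]*1000).astype(np.float32)); print(n,t,w2T(m,[x/1000,y/1000]),an)
r,c=proj(b,T2w(m,np.concatenate([RING(.057),SQ(.054)]))); f=b['frame'][...,::-1].copy()
for i,j in zip(r,c): f[int(round(i)),int(round(j))]=(0,0,255)
cv2.imwrite('pics/fit.png',cv2.resize(f[160:320,180:440],None,fx=3,fy=3,interpolation=cv2.INTER_NEAREST))
E
```

```text
[0.146  0.5302 0.1936] [[-0.9641  0.2656 -0.    ]
 [ 0.2656  0.9641 -0.    ]
 [ 0.     -0.     -1.    ]] [ 0.5407 -1.369  -0.2531] 0.08539500599661816 1.65
to (0, -0.32) 0.194 world [ 0.546 -0.449  0.194] rel [-64.58 -83.81  -0.04  -0.    -0.    78.78]
to (0, -0.32) 0.03 world [ 0.546 -0.449  0.03 ] rel [-64.58 -83.8   16.36  -0.    -0.    78.78]
to (0, -0.32) 0.194 world [ 0.546 -0.449  0.194] rel [-64.58 -83.81  -0.04  -0.    -0.   -11.22]
scene tub [0.0632 0.1072] 11.495841979980469
scene tin [ 0.0545 -0.1273] 76.39270782470703
scene squeeze_bottle [-0.1077  0.2123] 78.86382293701172
scene flask [ 0.1121 -0.2207] 48.31349182128906
scene buffers [0.0054 0.4472] 85.30786895751953
```

View pics/fit.png

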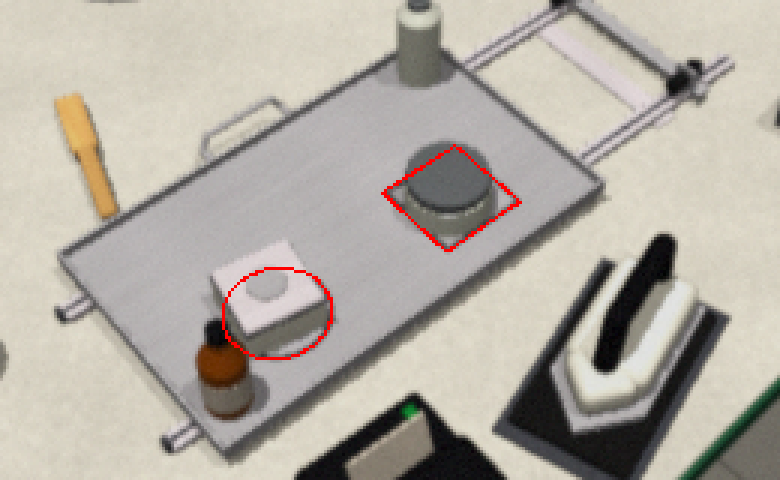

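Call:
jog_arm([
  [-64.6, -83.8, -3, 0, 0, -11.2],
  [-64.6, -83.8, -3, 0, 0, -11.2],
  [-64.6, -83.8, -3, 0, 0, -11.2],
  [-64.6, -83.8, -3, 0, 0, -11.2],
  [-64.6, -83.8, -3, 0, 0, -11.2],
  [-64.6, -83.8, -3, 0, 0, -11.2],
  [-64.6, -83.8, -3, 0, 0, -11.2],
  [-64.6, -83.8, -3, 0, 0, -11.2],
], hand=0)

```text
time_s: 2.62
position: [0.2718, 0.221, 0.2033]
tool_rot: [[-0.997, 0.072, 0.001], [0.072, 0.997, 0.0], [-0.001, 0.0, -1.0]]
ft_force: [1.1, -1.0, 0.3]
grip_width: 0.0
gripper_force: 0.0
```

```bash
python3 -c "
from h import *
m=(.5694,-.1301,-.073)
s=env.observe(); print(s['q'],s['time_s'],s['ft_force'])
rel(m,(0,-.32),.22,90)"
```

```text
[ 1.95220573e+01  5.75271951e-01  1.00530799e+02 -2.75381919e-03
  7.88395294e+01 -6.63218765e+01] 2.6167 [ 1.08524729 -1.02900319  0.32504429]
to (0, -0.32) 0.22 world [ 0.546 -0.449  0.22 ] rel [-3.221e+01 -6.486e+01 -1.660e+00  2.000e-02  5.000e-02  3.000e-02]
```

Call:
jog_arm([
  [-32.2, -64.9, -1.7, 0, 0, 0],
  [-32.2, -64.9, -1.7, 0, 0, 0],
  [-32.2, -64.9, -1.7, 0, 0, 0],
  [-32.2, -64.9, -1.7, 0, 0, 0],
  [-32.2, -64.9, -1.7, 0, 0, 0],
  [-32.2, -64.9, -1.7, 0, 0, 0],
  [-32.2, -64.9, -1.7, 0, 0, 0],
  [-32.2, -64.9, -1.7, 0, 0, 0],
])

```text
time_s: 3.28
position: [0.3978, -0.0882, 0.2111]
tool_rot: [[-0.997, 0.074, 0.001], [0.074, 0.997, -0.0], [-0.001, -0.0, -1.0]]
ft_force: [0.8, 1.3, 0.2]
grip_width: 0.0002
gripper_force: 0.0
```

```bash
python3 -c "
from h import *
m=(.5694,-.1301,-.073)
s=env.observe(); print(s['q'],s['time_s'],s['ft_force'])
rel(m,(0,-.32),.22,90)"
```

```text
[-2.92595531e+01  6.41576568e+00  9.27366572e+01  3.81522710e-03
  8.08075013e+01 -1.15013254e+02] 3.2833 [0.83619477 1.29128063 0.17248941]
to (0, -0.32) 0.22 world [ 0.546 -0.449  0.22 ] rel [-1.746e+01 -3.491e+01 -8.700e-01 -1.000e-02  4.000e-02 -6.000e-02]
```

Call:
jog_arm([
  [-17.5, -34.9, -0.9, 0, 0, 0],
  [-17.5, -34.9, -0.9, 0, 0, 0],
  [-17.5, -34.9, -0.9, 0, 0, 0],
  [-17.5, -34.9, -0.9, 0, 0, 0],
  [-17.5, -34.9, -0.9, 0, 0, 0],
  [-17.5, -34.9, -0.9, 0, 0, 0],
  [-17.5, -34.9, -0.9, 0, 0, 0],
  [-17.5, -34.9, -0.9, 0, 0, 0],
])

```text
time_s: 3.95
position: [0.5251, -0.3958, 0.2185]
tool_rot: [[-0.997, 0.074, 0.0], [0.074, 0.997, 0.0], [-0.0, 0.0, -1.0]]
ft_force: [0.9, -0.3, 0.3]
grip_width: 0.0001
gripper_force: 0.0
```

```bash
python3 -c "
from h import *
m=(.5694,-.1301,-.073)
s=env.observe(); print(s['q'],s['time_s'],s['ft_force'])
rel(m,(0,-.32),.22,90); rel(m,(0,-.305),.028,90)"
```

```text
[-4.73001355e+01  3.24382290e+01  5.21921464e+01  2.43798817e-03
  9.53708362e+01 -1.33084392e+02] 3.95 [ 0.92476551 -0.29288234  0.31264627]
to (0, -0.32) 0.22 world [ 0.546 -0.449  0.22 ] rel [-2.48 -5.18 -0.15  0.    0.   -0.03]
to (0, -0.305) 0.028 world [ 0.547 -0.434  0.028] rel [-2.48 -3.68 19.05  0.    0.   -0.03]
```

Call:
jog_arm([
  [-2.5, -5.2, 4, 0, 0, 0],
  [-2.5, -5.2, 4, 0, 0, 0],
  [-2.5, -5.2, 8, 0, 0, 0],
  [-2.5, -5.2, 12, 0, 0, 0],
  [-2.5, -5.2, 16, 0, 0, 0],
  [-2.5, -5.2, 19, 0, 0, 0],
  [-2.5, -3.7, 19, 0, 0, 0],
  [-2.5, -2.7, 19, 0, 0, 0],
])

```text
time_s: 4.62
position: [0.5468, -0.4213, 0.026]
tool_rot: [[-0.997, 0.074, -0.003], [0.074, 0.997, 0.004], [0.003, 0.003, -1.0]]
ft_force: [0.2, -0.2, 0.4]
grip_width: 0.0001
gripper_force: 0.0
```

Call:
jog_arm([
  [0, 0.8, 0, 0, 0, 0],
  [0, 1.6, 0, 0, 0, 0],
  [0, 2.6, 0, 0, 0, 0],
  [0, 3.6, 0, 0, 0, 0],
  [0, 4.6, 0, 0, 0, 0],
  [0, 5.6, 0, 0, 0, 0],
  [0, 6.6, 0, 0, 0, 0],
  [0, 7.6, 0, 0, 0, 0],
])

```text
time_s: 5.28
position: [0.5534, -0.3458, 0.0287]
tool_rot: [[-0.997, 0.073, 0.0], [0.073, 0.997, -0.0], [-0.0, -0.0, -1.0]]
ft_force: [-0.1, 0.1, 1.0]
grip_width: -0.0
gripper_force: 0.0
```

Run:
```python
from h import *
s=env.observe(); print(s['ft_force'],s['qvel'])
a,b=img('top'),img('scene'); cv2.imwrite('pics/s1.png',cv2.resize(b['frame'][100:340,100:460,::-1],None,fx=2,fy=2))
for d in (0,.03,.06): print(fit_tray([a,b],(.5694+.073*d,-.1301+d,-.073)))
```

```text
[-0.11573444  0.13421078  1.00613179] [ 8.46161559 -4.90154351 10.84181089  0.11959958 -5.87345494  8.36845432]
(array([ 0.56941764, -0.13055023, -0.07097236]), np.float64(-56.37151156363065))
(array([ 0.57495237, -0.10310564, -0.0364436 ]), np.float64(-15.900852043459157))
(array([ 0.57127777, -0.06707641, -0.09526747]), np.float64(-13.539229299369339))
```

View pics/s1.png

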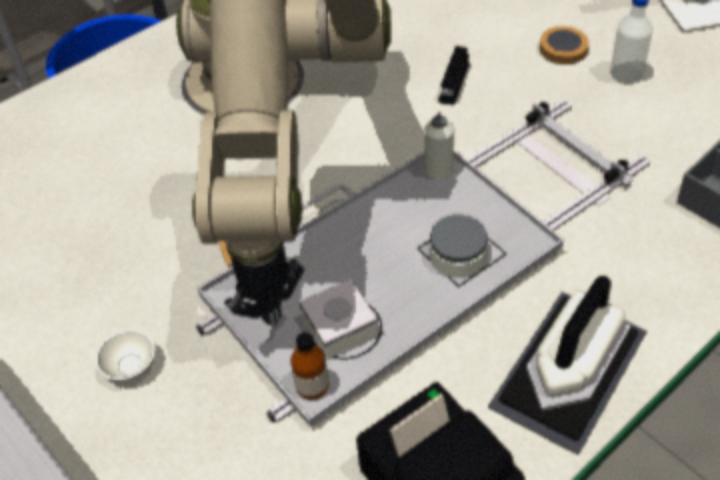

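Run:
```python
from h import *
np.set_printoptions(precision=3,suppress=True)
s=env.observe(); p=np.array(s['position']); print(p,s['ft_force'],s['time_s'])
b=img('scene'); print(env.observe()['time_s'],env.observe()['position'])
r,c=proj(b,p); print(r,c)
r0,c0=int(r),int(c)
rr,cc=np.mgrid[r0-25:r0+20:4,c0-14:c0+18:4]
P=world(b,rr,cc); print((P[...,2]*1000).astype(int)); print((P[...,1]*1000).astype(int)); print((P[...,0]*1000).astype(int))
f=b['frame'][r0-40:r0+40,c0-50:c0+50,::-1].copy(); f[40,50]=(0,0,255)
for q in T2w((.5694,-.1301,-.073),np.c_[np.linspace(-.155,.155,60),np.full(60,-.26)],.038):
    i,j=proj(b,q); i=int(i)-r0+40; j=int(j)-c0+50
    if 0<=i<80 and 0<=j<100: f[i,j]=(0,255,0)
cv2.imwrite('pics/s2.png',cv2.resize(f,None,fx=7,fy=7,interpolation=cv2.INTER_NEAREST))
```

```text
[ 0.554 -0.345  0.029] [-0.089 -0.879 -0.659] 5.3833
5.4333 [ 0.553 -0.346  0.029]
267.9981165162011 236.25116413625364
[[ 204  209  204  203  171  121  138   23]
 [ 186  173  173  154  149  124   21   22]
 [  14  158  155  142  133  116   24   24]
 [ 156  122  125  115  110   26   25   57]
 [ 131  121   83   93   88   25   23   21]
 [  23   24   21   72   70   23   25 1276]
 [  22   29   23   22   23   28   23   21]
 [  22   26   22   22   26   19   21  151]
 [  25   26   24   20   22   20   27  140]
 [   3   28   21   25   27   23  107  116]
 [  -3    0   32   20   27   25  106  111]
 [  -1    1    2   38   25   22   83   95]]
[[-378 -372 -362 -354 -334 -306 -304 -249]
 [-380 -367 -359 -344 -334 -316 -267 -258]
 [-330 -371 -362 -349 -337 -322 -279 -269]
 [-387 -367 -360 -348 -337 -298 -289 -292]
 [-387 -375 -354 -349 -339 -307 -298 -288]
 [-361 -352 -342 -351 -341 -316 -308 -759]
 [-370 -363 -352 -343 -334 -327 -317 -307]
 [-379 -371 -361 -352 -345 -333 -325 -362]
 [-388 -380 -370 -360 -352 -343 -337 -367]
 [-391 -389 -379 -371 -363 -353 -372 -367]
 [-397 -389 -390 -378 -372 -362 -380 -374]
 [-407 -399 -390 -392 -380 -370 -381 -376]]
[[ 567  579  583  590  576  549  569  501]
 [ 565  564  572  567  572  563  503  512]
 [ 457  566  571  571  572  569  518  527]
 [ 567  552  562  564  569  522  531  560]
 [ 562  563  546  561  566  534  541  549]
 [ 501  510  517  559  566  545  554 1337]
 [ 512  526  530  538  547  559  565  573]
 [ 524  535  542  550  562  566  576  662]
 [ 538  547  555  561  571  578  591  666]
 [ 535  560  564  575  585  591  649  662]
 [ 543  554  582  583  596  603  659  670]
 [ 556  566  576  605  606  613  656  671]]
```

View pics/s2.png

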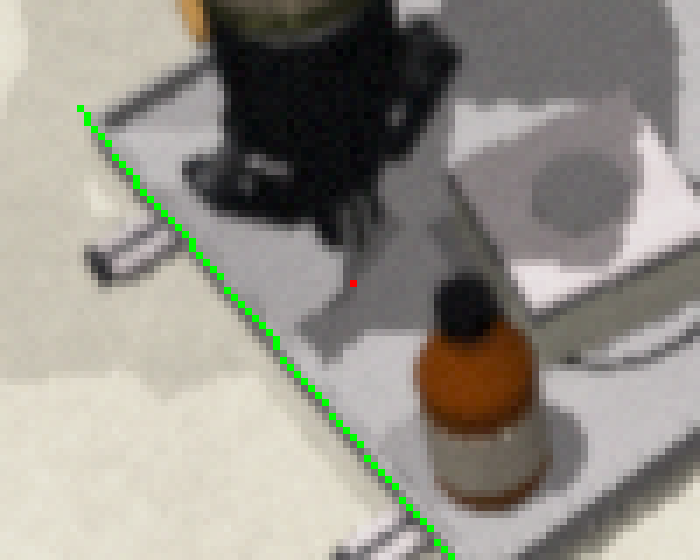

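Call:
jog_arm([
  [0, 0, 0.4, 0, 0, 0],
  [0, 0, 0.8, 0, 0, 0],
])

```text
time_s: 5.6
position: [0.5533, -0.3474, 0.0204]
tool_rot: [[-0.997, 0.074, 0.0], [0.074, 0.997, -0.001], [-0.0, -0.001, -1.0]]
ft_force: [-0.6, 0.7, 0.0]
grip_width: 0.0003
gripper_force: 0.0
```

Run:
```python
from h import *
np.set_printoptions(precision=3,suppress=True)
b=img('scene'); a=img('top'); s=env.observe(); print(s['position'],s['ft_force'],s['q'],s['grip_width'])
# 3-D points of anything dark near the tool in both views
for im in(a,b):
    rr,cc=np.mgrid[0:400,0:640]; P=world(im,rr,cc); k=(abs(P[...,0]-.555)<.08)&(abs(P[...,1]+.345)<.07)&(P[...,2]>.045)&(P[...,2]<.14)&(im['frame'].mean(2)<70)
    q=P[k]; 
    for z in np.arange(.04,.14,.01):
        e=q[(q[:,2]>=z)&(q[:,2]<z+.01)]
        if len(e): print(round(z,2),len(e),e[:,:2].min(0),e[:,:2].max(0))
```

```text
[ 0.553 -0.347  0.019] [-0.564 -1.476 -0.769] [ -42.489   40.89    70.037   -0.006   69.167 -128.249] -2.802086623346092e-05
0.04 1 [ 0.559 -0.275] [ 0.559 -0.275]
0.05 2 [ 0.558 -0.28 ] [ 0.558 -0.277]
0.06 2 [ 0.558 -0.283] [ 0.56  -0.276]
0.06 10 [ 0.561 -0.353] [ 0.602 -0.294]
0.07 20 [ 0.549 -0.36 ] [ 0.569 -0.333]
0.08 19 [ 0.552 -0.36 ] [ 0.568 -0.332]
0.09 14 [ 0.557 -0.361] [ 0.568 -0.338]
0.1 35 [ 0.545 -0.366] [ 0.57  -0.309]
0.11 55 [ 0.542 -0.383] [ 0.571 -0.31 ]
0.12 50 [ 0.541 -0.385] [ 0.573 -0.302]
0.13 58 [ 0.558 -0.4  ] [ 0.575 -0.294]
```

Call:
jog_arm([
  [0, 0, 0.6, 0, 0, 0],
  [0, 0, 1.2, 0, 0, 0],
  [0, 0, 1.8, 0, 0, 0],
  [0, 0, 2.2, 0, 0, 0],
])

```text
time_s: 6.03
position: [0.5529, -0.3466, -0.0027]
tool_rot: [[-0.997, 0.073, -0.001], [0.073, 0.997, 0.001], [0.001, 0.001, -1.0]]
ft_force: [-1.0, -0.3, -1.4]
grip_width: -0.0001
gripper_force: 0.0
```

Call:
jog_arm([
  [0, 0, 0.3, 0, 0, 0],
  [0, 0, 0.6, 0, 0, 0],
])

```text
time_s: 6.2
position: [0.5532, -0.3468, -0.0079]
tool_rot: [[-0.997, 0.073, -0.0], [0.073, 0.997, 0.0], [0.0, 0.0, -1.0]]
ft_force: [0.7, -0.8, -0.5]
grip_width: -0.0001
gripper_force: 0.0
```

Call:
jog_arm([
  [0, 0, 0.3, 0, 0, 0],
  [0, 0, 0.6, 0, 0, 0],
])

```text
time_s: 6.37
position: [0.5533, -0.3469, -0.0136]
tool_rot: [[-0.997, 0.073, 0.0], [0.073, 0.997, -0.0], [-0.0, -0.0, -1.0]]
ft_force: [-0.4, -0.6, 0.2]
grip_width: -0.0002
gripper_force: 0.4
```

Call:
jog_arm([
  [0, 0, 0.2, 0, 0, 0],
  [0, 0, 0.3, 0, 0, 0],
])

```text
time_s: 6.53
position: [0.5535, -0.347, -0.0138]
tool_rot: [[-0.997, 0.073, 0.001], [0.073, 0.997, -0.001], [-0.001, -0.001, -1.0]]
ft_force: [-8.6, 6.1, 27.5]
grip_width: -0.0001
gripper_force: 13.7
```

Call:
jog_arm([
  [0, 0, 0.2, 0, 0, 0],
  [0, 0, 0.3, 0, 0, 0],
])

```text
time_s: 6.7
position: [0.5535, -0.3471, -0.0139]
tool_rot: [[-0.997, 0.073, 0.002], [0.073, 0.997, -0.003], [-0.002, -0.002, -1.0]]
ft_force: [-15.2, 11.4, 47.3]
grip_width: 0.0002
gripper_force: 23.8
```

Run:
```python
from h import *
np.set_printoptions(precision=3,suppress=True)
b=img('scene'); s=env.observe(); p=np.array(s['position']);print(p,s['ft_force'],s['grip_width'])
rr,cc=np.mgrid[0:400,0:640]; P=world(b,rr,cc); k=(abs(P[...,0]-.555)<.03)&(abs(P[...,1]+.345)<.03)&(P[...,2]>.03)&(P[...,2]<.14)&(b['frame'].mean(2)<70)
q=P[k]; 
for z in np.arange(.03,.14,.01):
        e=q[(q[:,2]>=z)&(q[:,2]<z+.01)]
        if len(e): print(round(z,2),len(e),e[:,:2].min(0),e[:,:2].max(0))
r0,c0=map(int,proj(b,[p[0],p[1],.03])); f=b['frame'][r0-40:r0+40,c0-50:c0+50,::-1]
cv2.imwrite('pics/s3.png',cv2.resize(f,None,fx=7,fy=7,interpolation=cv2.INTER_NEAREST))
```

```text
[ 0.554 -0.347 -0.014] [-13.558   9.29   38.499] -0.0001657920211900782
0.03 11 [ 0.548 -0.358] [ 0.566 -0.331]
0.04 13 [ 0.556 -0.359] [ 0.567 -0.334]
0.05 16 [ 0.555 -0.359] [ 0.568 -0.333]
0.06 17 [ 0.56  -0.359] [ 0.569 -0.325]
0.07 54 [ 0.541 -0.374] [ 0.572 -0.315]
0.08 36 [ 0.541 -0.373] [ 0.571 -0.315]
0.09 23 [ 0.561 -0.375] [ 0.574 -0.316]
0.1 24 [ 0.56  -0.369] [ 0.574 -0.322]
0.11 23 [ 0.561 -0.373] [ 0.576 -0.317]
0.12 35 [ 0.562 -0.374] [ 0.577 -0.317]
0.13 8 [ 0.562 -0.374] [ 0.575 -0.36 ]
```

View pics/s3.png

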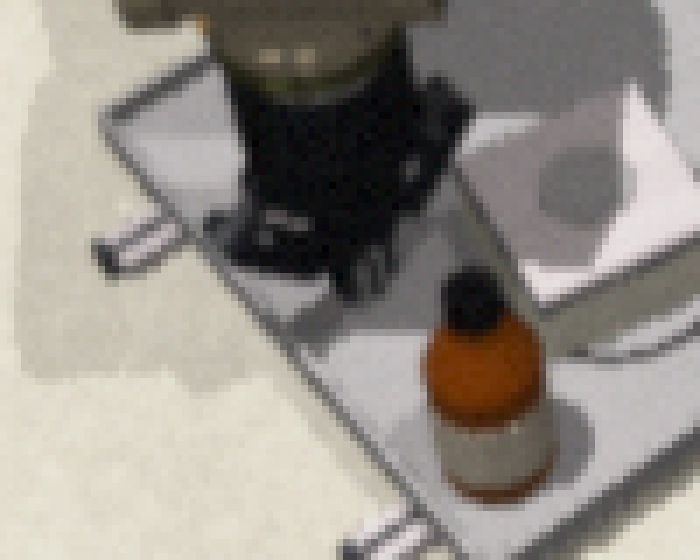

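Call:
jog_arm([
  [0, 0, -2.5, 0, 0, 0],
  [0, 0, -5, 0, 0, 0],
  [0, -4, -5.5, 0, 0, 0],
  [0, -8.3, -5.5, 0, 0, 0],
  [0, -8.8, -5, 0, 0, 0],
  [0, -8.8, -2.5, 0, 0, 0],
  [0, -8.8, -0.8, 0, 0, 0],
  [0, -8.8, -0.8, 0, 0, 0],
])

```text
time_s: 7.42
position: [0.5451, -0.4333, -0.0156]
tool_rot: [[-0.997, 0.074, -0.005], [0.074, 0.997, 0.005], [0.005, 0.005, -1.0]]
ft_force: [-0.1, 0.8, -0.8]
grip_width: -0.0003
gripper_force: 0.0
```

Call:
jog_arm([
  [0, 1, 0, 0, 0, 0],
  [0, 2, 0, 0, 0, 0],
  [0, 2.5, 0, 0, 0, 0],
  [0, 2.9, 0, 0, 0, 0],
  [0, 3.3, 0, 0, 0, 0],
  [0, 3.8, 0, 0, 0, 0],
  [0, 4.4, 0, 0, 0, 0],
  [0, 5.1, 0, 0, 0, 0],
])

```text
time_s: 8.08
position: [0.5511, -0.3857, -0.0099]
tool_rot: [[-0.997, 0.074, 0.003], [0.074, 0.997, -0.005], [-0.003, -0.005, -1.0]]
ft_force: [0.2, -6.8, 1.4]
grip_width: -0.0002
gripper_force: 3.1
```

Call:
jog_arm([
  [0, 0.8, 0, 0, 0, 0],
  [0, 1.6, 0, 0, 0, 0],
  [0, 2.4, 0, 0, 0, 0],
  [0, 3.2, 0, 0, 0, 0],
  [0, 4.0, 0, 0, 0, 0],
  [0, 4.8, 0, 0, 0, 0],
  [0, 5.6, 0, 0, 0, 0],
  [0, 6.3, 0, 0, 0, 0],
])

```text
time_s: 8.75
position: [0.5557, -0.3221, -0.01]
tool_rot: [[-0.997, 0.073, 0.002], [0.073, 0.997, -0.004], [-0.002, -0.004, -1.0]]
ft_force: [-1.0, -7.1, 0.4]
grip_width: -0.0003
gripper_force: 3.3
```

Run:
```python
from h import *
np.set_printoptions(precision=4,suppress=True)
s=env.observe(); print(s['position'],s['ft_force'])
a,b=img('top'),img('scene')
d=.08; m,f=fit_tray([b],(.5694+.073*d,-.1301+d,-.073)); print(m,f)
for im,n in((a,'top'),(b,'scene')):
    p,sc=pts(im,n,'buffers')
    if p is None: continue
    q=np.c_[w2T(m,p),p[:,2]]; k=(q[:,2]>.015)&(abs(q[:,0])<.13); print(n,np.percentile(q[k,1],[0,2,10,50]))
```

```text
[ 0.5557 -0.3221 -0.01  ] [-0.9701 -7.1358  0.4461]
[ 0.575  -0.0441 -0.0709] -41.087952306222505
top [0.3323 0.3347 0.3481 0.3662]
scene [0.3348 0.3371 0.3482 0.3652]
```

Call:
jog_arm([
  [0, 0.8, 0, 0, 0, 0],
  [0, 1.6, 0, 0, 0, 0],
  [0, 2.4, 0, 0, 0, 0],
  [0, 3.2, 0, 0, 0, 0],
  [0, 4.0, 0, 0, 0, 0],
  [0, 4.8, 0, 0, 0, 0],
  [0, 5.5, 0, 0, 0, 0],
  [0, 6.0, 0, 0, 0, 0],
])

```text
time_s: 9.62
position: [0.5596, -0.2617, -0.0111]
tool_rot: [[-0.997, 0.073, 0.0], [0.073, 0.997, -0.002], [-0.001, -0.002, -1.0]]
ft_force: [-2.1, -6.9, 0.5]
grip_width: -0.0001
gripper_force: 3.3
```

Call:
jog_arm([
  [0, 0.4, 0, 0, 0, 0],
  [0, 0.8, 0, 0, 0, 0],
  [0, 1.1, 0, 0, 0, 0],
])

```text
time_s: 9.87
position: [0.5604, -0.251, -0.0111]
tool_rot: [[-0.997, 0.073, 0.0], [0.073, 0.997, -0.002], [-0.0, -0.002, -1.0]]
ft_force: [-3.4, -6.1, 0.6]
grip_width: -0.0006
gripper_force: 3.1
```

Call:
jog_arm([
  [0, 0.3, 0, 0, 0, 0],
  [0, 0.6, 0, 0, 0, 0],
])

```text
time_s: 10.03
position: [0.5608, -0.2453, -0.0111]
tool_rot: [[-0.997, 0.074, 0.0], [0.074, 0.997, -0.002], [-0.001, -0.002, -1.0]]
ft_force: [-2.3, -5.7, 0.4]
grip_width: 0.0001
gripper_force: 3.1
```

Call:
jog_arm([
  [0, 0.3, 0, 0, 0, 0],
  [0, 0.6, 0, 0, 0, 0],
])

```text
time_s: 10.2
position: [0.5611, -0.2426, -0.0109]
tool_rot: [[-0.997, 0.073, 0.001], [0.073, 0.997, -0.008], [-0.001, -0.008, -1.0]]
ft_force: [-7.9, -31.4, -5.2]
grip_width: 0.0005
gripper_force: 13.5
```

Call:
jog_arm([
  [0, 0.3, 0, 0, 0, 0],
  [0, 0.6, 0, 0, 0, 0],
])

```text
time_s: 10.37
position: [0.5613, -0.2424, -0.0108]
tool_rot: [[-0.997, 0.073, 0.001], [0.073, 0.997, -0.018], [-0.002, -0.017, -1.0]]
ft_force: [-13.7, -55.0, -11.9]
grip_width: -0.0
gripper_force: 23.5
```

Run:
```python
from h import *
np.set_printoptions(precision=4,suppress=True)
s=env.observe(); print(s['position'],s['ft_force'])
a,b=img('top'),img('scene')
m,f=fit_tray([a,b],(.581,.03,-.073)); print(m,f)
for im,n in((a,'top'),(b,'scene')):
  for t in('tub','tin','squeeze_bottle','flask','buffers'):
    p,sc=pts(im,n,t)
    if p is None: continue
    if t=='buffers':
        q=np.c_[w2T(m,p),p[:,2]]; k=(q[:,2]>.015)&(abs(q[:,0])<.13); print(n,np.percentile(q[k,1],[0,2,10,50])); continue
    zt=np.percentile(p[:,2],95); q=p[abs(p[:,2]-zt)<.006]
    (x,y),_,an=cv2.minAreaRect((q[:,:2]*1000).astype(np.float32)); print(n,t,w2T(m,[x/1000,y/1000]),an-np.degrees(m[2]))
```

```text
[ 0.5613 -0.2424 -0.0108] [-13.7254 -55.0274 -11.9269]
[ 0.5812  0.0312 -0.0678] -49.50325141151292
top tub [0.0583 0.1064] 5.315338289703684
top tin [0.0018 0.0149] 89.78334025141176
top squeeze_bottle [-0.1116  0.213 ] 20.949271953071907
top flask [ 0.105  -0.2216] 90.54007700678285
top [0.2579 0.2607 0.2749 0.2909]
scene tub [0.0644 0.1072] 21.390357768501595
scene tin [ 0.0529 -0.1278] 79.79920939203676
scene squeeze_bottle [-0.1046  0.2116] 64.65227106806215
scene flask [ 0.1085 -0.222 ] 4.754947400059061
scene [0.2585 0.2671 0.2802 0.2905]
```

Call:
jog_arm([
  [0, -2.5, 0, 0, 0, 0],
  [0, -4, -2, 0, 0, 0],
  [0, -4, -6, 0, 0, 0],
  [0, -4, -10, 0, 0, 0],
  [0, -4, -14, 0, 0, 0],
  [0, -4, -16, 0, 0, 0],
  [0, -4, -16, 0, 0, 0],
], hand=0.5)

```text
time_s: 11.55
position: [0.5605, -0.273, 0.1541]
tool_rot: [[-0.997, 0.073, 0.008], [0.073, 0.997, -0.005], [-0.008, -0.005, -1.0]]
ft_force: [0.3, -0.1, 1.1]
grip_width: 0.0426
gripper_force: 0.0
```

```bash
cat >> h.py <<'E'
M=(.5812,.0312,-.072)
E
python3 - <<'E'
from h import *
s=env.observe(); print(s['position'],s['ft_force'],s['grip_width'],s['q'])
rel(M,(.128,-.117),.15,90); rel(M,(.128,-.117),.002,90)
E
```

```text
[ 0.56050035 -0.27300705  0.15414969] [ 0.31004603 -0.12624521  1.10256656] 0.042583009031087415 [-3.68443468e+01  3.05591114e+01  6.61474602e+01  2.37817267e-02
  8.27480019e+01 -1.22646085e+02]
to (0.128, -0.117) 0.15 world [ 0.7   -0.095  0.15 ] rel [-12.65  18.81   0.43  -0.27   0.47  -0.08]
to (0.128, -0.117) 0.002 world [ 0.7   -0.095  0.002] rel [-12.53  18.88  15.23  -0.27   0.47  -0.08]
```

Call:
jog_arm([
  [-2, 4, -1, 0, 0, 0],
  [-4, 8, -1, 0, 0, 0],
  [-6, 12, -1, 0, 0, 0],
  [-9, 15, 0, 0, 0, 0],
  [-12, 18, 0, 0, 0, 0],
  [-12.6, 18.8, 3, 0, 0, 0],
  [-12.6, 18.8, 7, 0, 0, 0],
  [-12.6, 18.8, 11, 0, 0, 0],
])

```text
time_s: 12.22
position: [0.6987, -0.0917, 0.0362]
tool_rot: [[-0.997, 0.071, 0.0], [0.071, 0.997, 0.0], [-0.0, 0.0, -1.0]]
ft_force: [0.7, -0.6, 0.2]
grip_width: 0.0428
gripper_force: 0.0
```

Call:
jog_arm([
  [0, 0, 3, 0, 0, 0],
  [0, 0, 4.1, 0, 0, 0],
  [0, 0, 4.1, 0, 0, 0],
])

```text
time_s: 12.47
position: [0.6963, -0.0931, -0.0061]
tool_rot: [[-0.997, 0.073, -0.007], [0.073, 0.997, 0.002], [0.007, 0.002, -1.0]]
ft_force: [0.1, 0.7, 0.4]
grip_width: 0.0428
gripper_force: 0.0
```

Run:
```python
from h import *
np.set_printoptions(precision=3,suppress=True)
s=env.observe(); p=np.array(s['position']); print(p,s['ft_force'],s['grip_width'],w2T(M,p))
b=img('scene'); rr,cc=np.mgrid[0:400,0:640]; P=world(b,rr,cc); Q=np.concatenate([w2T(M,P),P[...,2:]],-1)
k=(abs(Q[...,0]-.128)<.03)&(abs(Q[...,1]+.117)<.07)&(Q[...,2]>.03)&(Q[...,2]<.13)&(b['frame'].mean(2)<70)
q=Q[k]
for z in np.arange(.03,.13,.01):
    e=q[(q[:,2]>=z)&(q[:,2]<z+.01)]
    if len(e): print(round(z,2),len(e),e[:,:2].min(0),e[:,:2].max(0))
r0,c0=map(int,proj(b,[p[0],p[1],.05])); f=b['frame'][r0-50:r0+40,c0-60:c0+60,::-1]
cv2.imwrite('pics/s4.png',cv2.resize(f,None,fx=6,fy=6,interpolation=cv2.INTER_NEAREST))
```

```text
[ 0.696 -0.093 -0.006] [0.127 0.749 0.405] 0.04279757949943944 [ 0.124 -0.116]
0.03 7 [ 0.102 -0.143] [ 0.132 -0.091]
0.04 19 [ 0.115 -0.149] [ 0.136 -0.09 ]
0.05 20 [ 0.117 -0.149] [ 0.137 -0.082]
0.06 26 [ 0.116 -0.149] [ 0.138 -0.082]
0.07 17 [ 0.117 -0.148] [ 0.138 -0.088]
0.08 42 [ 0.117 -0.167] [ 0.14  -0.065]
0.09 46 [ 0.114 -0.171] [ 0.141 -0.06 ]
0.1 52 [ 0.114 -0.173] [ 0.143 -0.053]
0.11 45 [ 0.12  -0.177] [ 0.145 -0.052]
0.12 52 [ 0.118 -0.181] [ 0.146 -0.05 ]
```

View pics/s4.png

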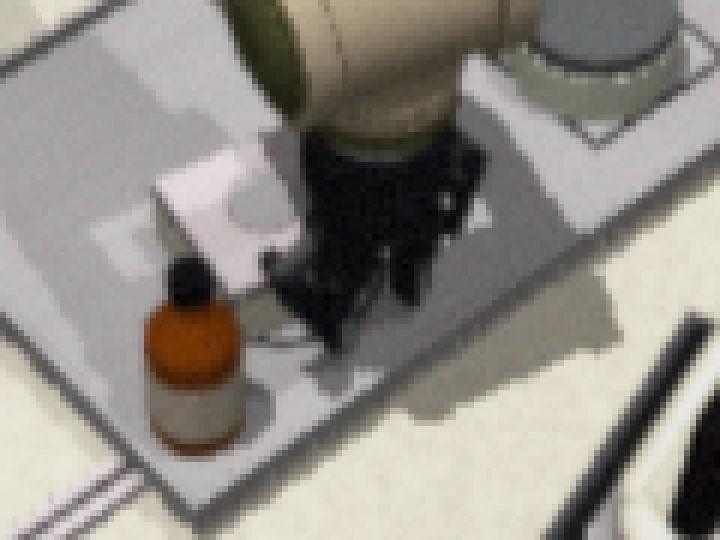

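Call:
jog_arm([
  [1, 0, -0.4, 0, 0, 0],
  [1.8, 0, -0.4, 0, 0, 0],
  [2.6, 0, -0.4, 0, 0, 0],
  [3.6, 0, -0.4, 0, 0, 0],
  [5, 0, -0.4, 0, 0, 0],
  [6.5, 0, -0.4, 0, 0, 0],
  [8, 0, -0.4, 0, 0, 0],
  [9.5, 0, -0.4, 0, 0, 0],
])

```text
time_s: 13.18
position: [0.6051, -0.0876, 0.0049]
tool_rot: [[-0.997, 0.073, 0.007], [0.073, 0.997, -0.002], [-0.007, -0.002, -1.0]]
ft_force: [1.9, 0.0, 0.9]
grip_width: 0.0427
gripper_force: 1.0
```

Call:
jog_arm([
  [1.2, 0, 0, 0, 0, 0],
  [2.2, 0, 0, 0, 0, 0],
  [3.1, 0, 0, 0, 0, 0],
  [3.9, 0, 0, 0, 0, 0],
  [4.5, 0, 0, 0, 0, 0],
  [4.8, 0, 0, 0, 0, 0],
  [3, 0, 0, 0, 0, 0],
  [3, 0, -4, 0, 0, 0],
])

```text
time_s: 13.85
position: [0.5714, -0.0838, 0.0351]
tool_rot: [[-0.997, 0.074, -0.013], [0.074, 0.997, 0.005], [0.013, 0.004, -1.0]]
ft_force: [-0.6, 0.6, 0.1]
grip_width: 0.0428
gripper_force: 0.0
```

```bash
cat >> h.py <<'E'
def where(names=('tub','tin','squeeze_bottle','flask')):
    for n in('top','scene'):
        im=img(n)
        for t in names:
            p,s=pts(im,n,t)
            if p is None: print(n,t,None); continue
            # lid level
            lo,hi={'tub':(.068,.09),'tin':(.066,.0785)}.get(t,(.12,.2))
            q=p[(p[:,2]>lo)&(p[:,2]<hi)]
            if len(q)<8: print(n,t,'few'); continue
            (x,y),(w,h),an=cv2.minAreaRect((w2T(M,q)*1000).astype(np.float32)); print(n,t,round(s,2),len(q),'ctr',round(x),round(y),'size',round(w),round(h),'ang',round((an+45)%90-45,1))
E
python3 - <<'E'
from h import *
s=env.observe(); print(s['position'],s['ft_force'],w2T(M,np.array(s['position'])),s['time_s'],s['q'])
where()
E
```

```text
[ 0.57136537 -0.08381678  0.03510032] [-0.61868631  0.59984403  0.05478067] [-0.00153509 -0.11542627] 13.85 [-2.00887522e+01  3.38237930e+01  8.21059131e+01  6.94699854e-03
  6.48515328e+01 -1.05856082e+02]
top tub 0.94 661 ctr 59 106 size 91 92 ang -34.5
top tin 0.37 45 ctr -101 -171 size 16 33 ang -5.4
top squeeze_bottle 0.49 194 ctr -111 216 size 42 49 ang -31.4
top flask 0.67 70 ctr 106 -221 size 26 22 ang 23.3
scene tub 0.98 475 ctr 64 109 size 91 91 ang -39.8
scene tin 0.93 323 ctr -70 -135 size 90 94 ang -0.2
scene squeeze_bottle few
scene flask 0.8 86 ctr 111 -220 size 21 28 ang -42.8
```

Call:
jog_arm([
  [0, 0, -4, 0, 0, 7],
  [0, 0, -8, 0, 0, 14],
  [-1, 2, -11, 0, 0, 21],
  [-2, 6, -11, 0, 0, 28],
  [-4, 10, -11, 0, 0, 35],
  [-6, 14, -11, 0, 0, 42],
  [-6.5, 18, -11, 0, 0, 49],
  [-6.5, 22, -11, 0, 0, 56],
], hand=0.85)

```text
time_s: 15.02
position: [0.6542, 0.1217, 0.1507]
tool_rot: [[-0.501, 0.866, -0.001], [0.866, 0.501, -0.0], [0.0, -0.001, -1.0]]
ft_force: [0.6, -0.0, 0.2]
grip_width: 0.0726
gripper_force: 0.0
```

Run:
```python
from h import *
s=env.observe(); print(s['position'],s['time_s'],s['q'],s['grip_width'])
rel(M,(.0615,.182),.14,0); rel(M,(.0615,.182),.002,0)
```

```text
[0.65424625 0.12166338 0.1506675 ] 15.0167 [ 3.66517452e-01  3.53403524e+01  5.78496337e+01 -4.71493836e-03
  8.68468220e+01 -2.96712503e+01] 0.07258664003167337
to (0.0615, 0.182) 0.14 world [0.656 0.208 0.14 ] rel [ 7.43  4.46  1.07 -0.04 -0.   34.16]
to (0.0615, 0.182) 0.002 world [0.656 0.208 0.002] rel [ 7.43  4.47 14.87 -0.04 -0.   34.16]
```

Call:
jog_arm([
  [2.4, 1.5, 0, 0, 0, 7],
  [5, 3, 0, 0, 0, 14],
  [7.4, 4.5, 0, 0, 0, 21],
  [7.4, 4.5, 1, 0, 0, 28],
  [7.4, 4.5, 3, 0, 0, 34.2],
  [7.4, 4.5, 7, 0, 0, 34.2],
  [7.4, 4.5, 11, 0, 0, 34.2],
  [7.4, 4.5, 14.8, 0, 0, 34.2],
])

```text
time_s: 15.68
position: [0.6541, 0.2068, 0.0015]
tool_rot: [[0.066, 0.998, -0.001], [0.998, -0.066, -0.0], [-0.0, -0.001, -1.0]]
ft_force: [1.2, -0.1, -0.3]
grip_width: 0.0725
gripper_force: 0.0
```

Run:
```python
from h import *
s=env.observe(); p=np.array(s['position']); print(p,s['time_s'],w2T(M,p),s['ft_force'])
rel(M,(.055,-.077),.002,0)
```

```text
[0.65410397 0.20679844 0.00146628] 15.6833 [0.06008292 0.18038804] [ 1.23084825 -0.06901103 -0.30180486]
to (0.055, -0.077) 0.002 world [ 0.631 -0.05   0.002] rel [-2.574e+01 -6.700e-01 -5.000e-02 -4.000e-02  1.000e-02  3.600e-01]
```

Call:
jog_arm([
  [-1.2, 0, 0, 0, 0, 0.3],
  [-2.2, 0, 0, 0, 0, 0.3],
  [-2.9, 0, 0, 0, 0, 0.3],
  [-3.6, 0, 0, 0, 0, 0.3],
  [-4.6, 0, 0, 0, 0, 0.3],
  [-6, -0.1, 0, 0, 0, 0.3],
  [-7.6, -0.1, 0, 0, 0, 0.3],
  [-9.2, -0.2, 0, 0, 0, 0.3],
])

```text
time_s: 16.35
position: [0.6477, 0.1143, 0.0056]
tool_rot: [[0.071, 0.997, 0.004], [0.997, -0.071, 0.001], [0.001, 0.004, -1.0]]
ft_force: [1.1, 5.1, 5.0]
grip_width: 0.0725
gripper_force: 3.8
```

Call:
jog_arm([
  [-1.7, -0.1, 0, 0, 0, 0],
  [-3.4, -0.1, 0, 0, 0, 0],
  [-5.1, -0.2, 0, 0, 0, 0],
  [-6.8, -0.2, 0, 0, 0, 0],
  [-8.5, -0.3, 0, 0, 0, 0],
  [-10, -0.4, 0, 0, 0, 0],
  [-11.2, -0.4, 0, 0, 0, 0],
  [-12.2, -0.4, 0, 0, 0, 0],
])

```text
time_s: 17.02
position: [0.6345, -0.0077, 0.0054]
tool_rot: [[0.072, 0.997, 0.003], [0.997, -0.072, 0.0], [0.001, 0.003, -1.0]]
ft_force: [0.4, 6.1, 5.9]
grip_width: 0.0726
gripper_force: 4.1
```

Call:
jog_arm([
  [-0.8, 0, 0, 0, 0, 0],
  [-1.5, 0, 0, 0, 0, 0],
  [-2.1, 0, 0, 0, 0, 0],
  [-2.7, 0, 0, 0, 0, 0],
  [-3.1, 0, 0, 0, 0, 0],
  [-3.1, 0, 0, 0, 0, 0],
])

```text
time_s: 17.52
position: [0.6323, -0.0387, 0.0054]
tool_rot: [[0.072, 0.997, 0.003], [0.997, -0.072, -0.0], [-0.0, 0.003, -1.0]]
ft_force: [-0.3, 1.5, 4.2]
grip_width: 0.0726
gripper_force: 2.8
```

Run:
```python
from h import *
s=env.observe(); p=np.array(s['position']); print(p,s['time_s'],w2T(M,p),s['ft_force'],s['q'])
where()
```

```text
[ 0.63230046 -0.03871741  0.0053511 ] 17.5167 [ 0.05599777 -0.06606021] [-0.29519174  1.51473584  4.22986143] [-1.42017680e+01  4.01146411e+01  7.46138284e+01  1.98498207e-02
  6.51034453e+01 -1.00854204e+01]
top tub 0.43 45 ctr 42 -145 size 12 44 ang -10.6
top tin 0.83 551 ctr -74 -145 size 75 89 ang -3.9
top squeeze_bottle few
top flask 0.78 69 ctr 106 -223 size 26 23 ang 44.0
scene tub 0.61 548 ctr 60 -106 size 90 96 ang -38.9
scene tin 0.82 505 ctr -70 -135 size 91 91 ang 1.1
scene squeeze_bottle 0.76 130 ctr -106 209 size 47 39 ang -41.1
scene flask 0.6 92 ctr 113 -222 size 26 29 ang -18.3
```

Call:
jog_arm([
  [-0.5, -0.1, 0, 0, 0, 0],
  [-0.9, -0.2, 0, 0, 0, 0],
  [-1.2, -0.2, 0, 0, 0, 0],
  [-1.3, -0.2, 0, 0, 0, 0],
  [-1.3, -0.2, 0, 0, 0, 0],
  [0.5, -0.2, 0, 0, 0, 0],
  [3, -0.2, 0, 0, 0, 0],
  [5, -0.2, -2, 0, 0, 0],
])

```text
time_s: 18.68
position: [0.6312, 0.0137, 0.0203]
tool_rot: [[0.072, 0.997, -0.007], [0.997, -0.072, 0.001], [0.0, -0.007, -1.0]]
ft_force: [0.1, -0.2, 0.3]
grip_width: 0.0727
gripper_force: 0.0
```

Call:
jog_arm([
  [3, 0, -3, 0, 0, 0],
  [6, 0, -6, 0, 0, 0],
  [6, -3, -9, 0, 0, 0],
  [6, -6, -12, 0, 0, 0],
])

```text
time_s: 19.02
position: [0.579, 0.0781, 0.1426]
tool_rot: [[0.069, 0.998, -0.0], [0.998, -0.069, -0.0], [-0.0, -0.0, -1.0]]
ft_force: [0.4, -0.5, 0.8]
grip_width: 0.0724
gripper_force: 0.0
```

Run:
```python
from h import *
s=env.observe(); p=np.array(s['position']); print(p,s['time_s'],w2T(M,p),s['ft_force'],s['q'])
where()
rel(M,(-.073,-.215),.15,0);rel(M,(-.073,-.215),.002,0)
```

```text
[0.57897246 0.07809029 0.14260523] 19.0167 [-0.00559496  0.04660856] [ 0.37152532 -0.51937531  0.79511885] [-3.90687657e+00  2.74960051e+01  7.36244420e+01 -2.82615105e-02
  7.88821105e+01  4.20957094e-02]
top tub 0.79 662 ctr 52 -120 size 90 91 ang 26.0
top tin 0.67 728 ctr -74 -135 size 90 90 ang 0.5
top squeeze_bottle 0.9 226 ctr -114 212 size 48 49 ang 7.3
top flask 0.74 71 ctr 106 -223 size 24 23 ang -44.8
scene tub few
scene tin 0.9 506 ctr -69 -135 size 93 92 ang -0.3
scene squeeze_bottle few
scene flask 0.91 87 ctr 112 -220 size 22 25 ang 12.0
to (-0.073, -0.215) 0.15 world [ 0.493 -0.178  0.15 ] rel [-26.    -6.82  -0.91  -0.11   0.     0.03]
to (-0.073, -0.215) 0.002 world [ 0.493 -0.178  0.002] rel [-26.    -6.79  13.89  -0.11   0.     0.03]
```

Call:
jog_arm([
  [-4, -1, -1, 0, 0, 0],
  [-8, -2, -1, 0, 0, 0],
  [-12, -3, -1, 0, 0, 0],
  [-16, -4, -1, 0, 0, 0],
  [-20, -5.2, -1, 0, 0, 0],
  [-24, -6.5, -1, 0, 0, 0],
  [-26, -6.8, 0, 0, 0, 0],
  [-26, -6.8, 4, 0, 0, 0],
], hand=0.5)

```text
time_s: 20.18
position: [0.4951, -0.1838, 0.1055]
tool_rot: [[0.076, 0.997, 0.009], [0.997, -0.076, -0.007], [-0.006, 0.01, -1.0]]
ft_force: [1.1, -0.7, -0.2]
grip_width: 0.0429
gripper_force: 0.0
```

Call:
jog_arm([
  [0, 0, 4, 0, 0, 0],
  [0, 0, 8, 0, 0, 0],
  [0, 0, 9.9, 0, 0, 0],
  [0, 0, 9.9, 0, 0, 0],
])

```text
time_s: 20.52
position: [0.4908, -0.1766, -0.0014]
tool_rot: [[0.072, 0.997, -0.007], [0.997, -0.072, 0.005], [0.004, -0.008, -1.0]]
ft_force: [0.2, 0.3, 0.3]
grip_width: 0.0428
gripper_force: 0.0
```

Run:
```python
from h import *
s=env.observe(); p=np.array(s['position']); print(p,s['time_s'],w2T(M,p),s['ft_force'],s['q'])
rel(M,(-.072,.062),.003,0)
```

```text
[ 0.4908365  -0.17663282 -0.0013776 ] 20.5167 [-0.07517834 -0.2137949 ] [0.21335532 0.26930204 0.28711608] [-3.28082097e+01  3.24094305e+01  9.36435950e+01 -2.06598614e-03
  5.44541532e+01 -2.87038058e+01]
to (-0.072, 0.062) 0.003 world [0.514 0.098 0.003] rel [ 2.758e+01  3.300e-01 -3.200e-01 -4.500e-01 -2.400e-01  2.000e-02]
```

Call:
jog_arm([
  [1, 0.1, -0.3, 0, 0, 0],
  [1.8, 0.2, -0.3, 0, 0, 0],
  [2.5, 0.3, -0.3, 0, 0, 0],
  [3.3, 0.3, -0.3, 0, 0, 0],
  [4.5, 0.3, -0.3, 0, 0, 0],
  [6, 0.3, -0.3, 0, 0, 0],
  [7.5, 0.3, -0.3, 0, 0, 0],
  [9, 0.3, -0.3, 0, 0, 0],
])

```text
time_s: 21.18
position: [0.5029, -0.087, 0.0067]
tool_rot: [[0.071, 0.997, 0.001], [0.997, -0.071, -0.001], [-0.001, 0.001, -1.0]]
ft_force: [-0.6, -3.1, 2.0]
grip_width: 0.0428
gripper_force: 1.5
```

Call:
jog_arm([
  [1.7, 0, 0, 0, 0, 0],
  [3.4, 0, 0, 0, 0, 0],
  [5.1, 0, 0, 0, 0, 0],
  [6.8, 0, 0, 0, 0, 0],
  [8.5, 0, 0, 0, 0, 0],
  [10.2, 0, 0, 0, 0, 0],
  [11.9, 0, 0, 0, 0, 0],
  [13.2, 0, 0, 0, 0, 0],
])

```text
time_s: 21.85
position: [0.5117, 0.0454, 0.0066]
tool_rot: [[0.07, 0.998, 0.001], [0.998, -0.07, -0.0], [-0.0, 0.001, -1.0]]
ft_force: [0.1, -2.3, 2.6]
grip_width: 0.0422
gripper_force: 1.4
```

Call:
jog_arm([
  [1, 0, 0, 0, 0, 0],
  [1.9, 0, 0, 0, 0, 0],
  [2.7, 0, 0, 0, 0, 0],
  [3.4, 0, 0, 0, 0, 0],
  [4, 0, 0, 0, 0, 0],
  [4.4, 0, 0, 0, 0, 0],
  [4.4, 0, 0, 0, 0, 0],
])

```text
time_s: 22.43
position: [0.5149, 0.0881, 0.0058]
tool_rot: [[0.071, 0.997, -0.0], [0.997, -0.071, 0.001], [0.001, -0.0, -1.0]]
ft_force: [-0.1, 0.4, 0.1]
grip_width: 0.0428
gripper_force: 0.0
```

Run:
```python
from h import *
s=env.observe(); p=np.array(s['position']); print(p,s['time_s'],w2T(M,p),s['ft_force'],s['q'])
where()
```

```text
[0.51490638 0.08814125 0.00580347] 22.4333 [-0.07021809  0.0520247 ] [-0.13660715  0.35340425  0.14312878] [-3.30194151e+00  3.16404421e+01  9.35550151e+01  3.61957113e-02
  5.48211323e+01  7.36469739e-01]
top tub 0.91 656 ctr 51 -120 size 91 90 ang -28.3
top tin None
top squeeze_bottle 0.81 224 ctr -114 212 size 48 48 ang 7.9
top flask 0.79 69 ctr 107 -222 size 23 23 ang 38.9
scene tub few
scene tin 0.68 177 ctr -48 127 size 65 119 ang -43.7
scene squeeze_bottle 0.79 130 ctr -104 209 size 47 42 ang -36.0
scene flask 0.84 89 ctr 112 -221 size 25 23 ang 15.0
```

Call:
jog_arm([
  [-1.5, 0, 0, 0, 0, 0],
  [-3, 0, -3, 0, 0, -7],
  [-3, -2, -7, 0, 0, -14],
  [-3, -5, -11, 0, 0, -21],
  [-3, -8, -15, 0, 0, -28],
  [-3, -10, -15, 0, 0, -35],
  [-3, -10, -15, 0, 0, -42],
  [-3, -10, -15, 0, 0, -49],
], hand=0.25)

```text
time_s: 23.6
position: [0.4123, 0.0647, 0.1574]
tool_rot: [[-0.711, 0.704, 0.003], [0.704, 0.711, -0.0], [-0.002, 0.002, -1.0]]
ft_force: [0.2, -0.4, -0.1]
grip_width: 0.0215
gripper_force: 0.0
```

Run:
```python
from h import *
s=env.observe(); p=np.array(s['position']); print(p,s['time_s'],w2T(M,p),s['ft_force'],s['q'])
where(['tub','tin'])
rel(M,(-.155,.105),.15,90); rel(M,(-.155,.105),.003,90)
```

```text
[0.41234602 0.06469481 0.15741601] 23.6 [-0.17082604  0.02126104] [ 0.16481053 -0.36617334 -0.06096781] [-7.43578448e+00  1.04387740e+01  9.74348824e+01  2.95746444e-03
  7.19447849e+01 -5.27141594e+01]
top tub 0.83 647 ctr 52 -119 size 89 89 ang -21.4
top tin 0.72 365 ctr -75 108 size 87 89 ang -0.8
scene tub 0.56 542 ctr 55 -120 size 87 98 ang -23.7
scene tin 0.83 401 ctr -70 109 size 90 94 ang 1.9
to (-0.155, 0.105) 0.15 world [0.434 0.147 0.15 ] rel [ 4.390e+00  7.300e+00  5.600e-01 -1.000e-02 -4.000e-02 -4.112e+01]
to (-0.155, 0.105) 0.003 world [0.434 0.147 0.003] rel [ 4.380e+00  7.310e+00  1.526e+01 -1.000e-02 -4.000e-02 -4.112e+01]
```

Call:
jog_arm([
  [1.5, 2, 0, 0, 0, -7],
  [3, 4.5, 0, 0, 0, -14],
  [4.4, 7.3, 0, 0, 0, -21],
  [4.4, 7.4, 0.5, 0, 0, -28],
  [4.4, 7.4, 3, 0, 0, -35],
  [4.4, 7.5, 7, 0, 0, -41.1],
  [4.4, 7.5, 11, 0, 0, -41.1],
  [4.4, 7.5, 15, 0, 0, -41.1],
])

```text
time_s: 24.57
position: [0.4353, 0.1488, 0.0044]
tool_rot: [[-0.997, 0.071, 0.001], [0.071, 0.997, 0.0], [-0.001, 0.0, -1.0]]
ft_force: [0.6, 0.2, 0.1]
grip_width: 0.0212
gripper_force: 0.0
```

Run:
```python
from h import *
s=env.observe(); p=np.array(s['position']); print(p,s['time_s'],w2T(M,p),s['ft_force'],s['q'])
rel(M,(-.131,.108),.006,90);rel(M,(-.001,.120),.006,90)
```

```text
[0.43526    0.14881739 0.0043713 ] 24.5667 [-0.15402302  0.10681406] [0.55950745 0.15692793 0.1148539 ] [ 4.07668732e+00  2.73533195e+01  1.03558196e+02 -6.36326890e-04
  4.90301860e+01 -8.18663695e+01]
to (-0.131, 0.108) 0.006 world [0.458 0.148 0.006] rel [-2.3   0.12 -0.16  0.01  0.06  0.07]
to (-0.001, 0.12) 0.006 world [0.589 0.151 0.006] rel [-1.53e+01  1.30e+00 -1.50e-01  1.00e-02  6.00e-02  7.00e-02]
```

Call:
jog_arm([
  [-1, 0.1, -0.1, 0, 0, 0],
  [-1.8, 0.1, -0.1, 0, 0, 0],
  [-2.5, 0.1, -0.1, 0, 0, 0],
  [-3.3, 0.2, -0.1, 0, 0, 0],
  [-4.5, 0.3, -0.1, 0, 0, 0],
  [-5.9, 0.5, -0.1, 0, 0, 0],
  [-7.3, 0.6, -0.1, 0, 0, 0],
  [-8.7, 0.7, -0.1, 0, 0, 0],
])

```text
time_s: 25.23
position: [0.5232, 0.1497, 0.0073]
tool_rot: [[-0.998, 0.07, -0.0], [0.07, 0.998, 0.0], [0.0, 0.0, -1.0]]
ft_force: [-1.9, 0.1, -0.1]
grip_width: 0.0212
gripper_force: 0.7
```

Call:
jog_arm([
  [-1.3, 0.1, 0, 0, 0, 0],
  [-2.5, 0.2, 0, 0, 0, 0],
  [-3.6, 0.3, 0, 0, 0, 0],
  [-4.6, 0.4, 0, 0, 0, 0],
  [-5.4, 0.5, 0, 0, 0, 0],
  [-6, 0.5, 0, 0, 0, 0],
  [-6.4, 0.6, 0, 0, 0, 0],
  [-6.4, 0.6, 0, 0, 0, 0],
])

```text
time_s: 25.9
position: [0.5875, 0.1512, 0.0071]
tool_rot: [[-0.998, 0.07, 0.001], [0.07, 0.998, 0.0], [-0.001, 0.0, -1.0]]
ft_force: [0.5, -0.2, -0.0]
grip_width: 0.0212
gripper_force: 0.0
```

Run:
```python
from h import *
s=env.observe(); p=np.array(s['position']); print(p,s['time_s'],w2T(M,p),s['ft_force'],s['q'])
where(['tub','tin'])
```

```text
[0.58746358 0.15119995 0.00705771] 25.9 [-0.00238518  0.12013963] [ 0.5032077  -0.21295841 -0.01132753] [ 3.26614818e+00  3.78755264e+01  7.92900001e+01 -3.47133341e-03
  6.27772977e+01 -8.27450024e+01]
top tub 0.71 661 ctr 51 -121 size 90 91 ang -39.5
top tin None
scene tub 0.88 554 ctr 58 -119 size 92 91 ang 31.2
scene tin 0.9 476 ctr 58 120 size 93 92 ang 0.9
```

Back off, retreat clear, and verify everything.

Call:
jog_arm([
  [1.5, 0, 0, 0, 0, 0],
  [4, 0, -1, 0, 0, 0],
  [6, 0, -5, 0, 0, 0],
  [7, -1, -9, 0, 0, 0],
  [10, -4, -12, 0, 0, 0],
  [13, -7, -14, 0, 0, 0],
  [16, -9, -16, 0, 0, 0],
  [16, -9, -16, 0, 0, 0],
])

```text
time_s: 26.87
position: [0.4184, 0.0713, 0.1691]
tool_rot: [[-0.998, 0.07, 0.002], [0.07, 0.998, -0.001], [-0.002, -0.001, -1.0]]
ft_force: [1.9, -0.5, 1.0]
grip_width: 0.021
gripper_force: 0.0
```

Run:
```python
from h import *
np.set_printoptions(precision=4,suppress=True)
s=env.observe(); p=np.array(s['position']); print(p,s['time_s'],w2T(M,p),s['ft_force'])
where()
a,b=img('top'),img('scene'); m,f=fit_tray([a,b],M); print(m,f)
for im,n in((a,'top'),(b,'scene')):
    q,sc=pts(im,n,'buffers')
    if q is not None:
        q=np.c_[w2T(m,q),q[:,2]]; k=(q[:,2]>.015)&(abs(q[:,0])<.13); print(n,np.percentile(q[k,1],[0,2,10,50]))
cv2.imwrite('pics/end.png',cv2.resize(b['frame'][80:320,120:480,::-1],None,fx=2,fy=2))
```

```text
[0.4184 0.0713 0.1691] 26.8667 [-0.1653  0.0282] [ 1.8888 -0.4905  1.0194]
top tub 0.81 662 ctr 52 -121 size 90 93 ang -37.2
top tin 0.88 704 ctr 53 120 size 90 89 ang 0.2
top squeeze_bottle 0.76 224 ctr -114 212 size 48 49 ang 4.9
top flask few
scene tub 0.95 553 ctr 57 -119 size 94 92 ang -0.6
scene tin 0.83 477 ctr 58 120 size 91 96 ang 1.3
scene squeeze_bottle None
scene flask 0.7 90 ctr 111 -220 size 24 24 ang -0.7
[ 0.5813  0.0319 -0.0753] -54.694795767802496
top [-0.2637 -0.2577 -0.2244 -0.0404]
scene [0.2626 0.2671 0.28   0.2896]
```

View pics/end.png

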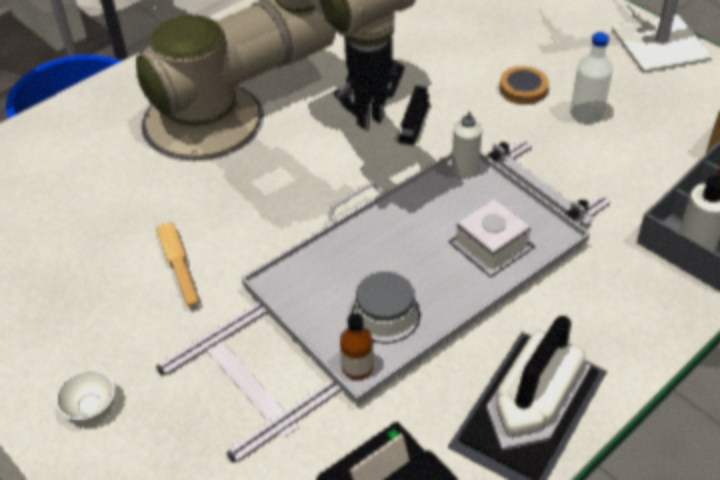

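The picture shows the tub centred in the ring, the tin square in its outline, both bottles standing, and the tray up against its stop. The tray centre fits at y = 0.032, the same as when it was pressed home.

```bash
python3 -c "
from rig import env
print(env.close_job())"
```

```text
the job is handed in; nothing more can be done
None
```

The job is handed in, with no verdict shown: by camera, the tub and tin are swapped and within about 3 mm of their outlines' centres, the tin is square, the tray is against its buffers, and both bottles still stand in their corners.

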